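# Pack the sample crate and hold the flask down in its sprung ring

## Robot

A 6-joint arm with a two-finger parallel gripper is mounted at the origin on the work surface. World frame = base frame: x ahead of the robot, y to its left, z up, the work surface at z = 0. Lengths are in mm, angles in degrees, forces in N, time in s.
With the tool pointing down it reaches from about 300 to 850 mm from the base axis. Payload 4.2 kg.
Tool frame: the origin (TCP) lies on the centre line of the jaws, within the pads' length; the fingertips stand 14 mm ahead of it and the grasp point (between the pads) lies 5 mm behind it (env.finger_overhang is the z of the fingertips in the tool frame, in mm); z points along the fingers, y is the line along which they close (so a half turn about z gives the same grasp; the last joint's range is limited). The gripper opens to 91 mm and grips with 3 to 60 N. Pads are 32 mm wide; open, the fingers measure 118 mm over their backs; the gripper's body (76 mm by 178 mm) begins 60 mm behind the grasp point.
Start: joints at [-71.849, 18.312, 89.639, -0, 72.044, -1.146], TCP at [190.024, -542.712, 193.276] pointing down, gripper open.
Joint ranges: [-177.97, 177.97], [-48.28, 115.42], [12.27, 149.76], [-77.06, 257.06], [2.81, 150.46], [-146.56, 146.56]. Speed limits (degrees/s): [147.25, 147.25, 180, 180, 180, 180].

## Interface

Orientations are given as [roll, pitch, yaw] about the fixed x, y, z axes, in that order (R = Rz(yaw) Ry(pitch) Rx(roll)).
In Python, from workcell import sensors, viewer, env gives the robot as it stands. The module is installed in compiled form; this text tells all that it offers.
- The arm moves only by the tool step_arm, never from a script. Its argument "plan" is one flat list of numbers, 6 for each row, row after row: the shift along the tool's x, y, z in cm, then the turn, a rotation vector about the tool's x, y, z in rad. In form: [x, y, z, wx, wy, wz, x, y, z, wx, wy, wz, ...]. A call has 1 to 5 rows; each row shifts and turns the commanded pose from where the row before left it, along the tool's axes as they then stand; what a row does not reach is not made up. A row lasts 1/12 s, in which the tool goes at most 41.7 mm and 7.16 degrees, less where a joint would pass 70% of its speed; a pose out of reach is approached as far as the arm can. A call is refused whole if a number of a shift passes 4.17 or a number of a turn 0.125, either way. A call with a gripper value outside its range is refused whole. "hand" is the finger opening in cm, from 0 to 9.12, set as the call begins (left out, the last holds). The fingers move at their own pace and stop on an object; "newtons" is the grip in N (left out, the last holds). Time passes only in rows, so rows that do not move let the fingers close. It gives the time, the measured TCP pose, the force, the opening and the grip force at its end, in the units of the state.
- sensors.state(): the state, without advancing time (a new reading comes with each control period).
- viewer.grab_frame(name): name is "scene" or "top" or "wrist"; returns a dict with "img" (480x640x3 uint8, red, green, blue), "fx", "fy", "cx", "cy" (pixels), "position" and "attitude" of the camera in the world. Camera axes: x right, y down, z forward; pixel columns grow to the right and rows downward; lengths in mm; the calibration is good to about 2 mm. The wrist camera is an equidistant fisheye: a pixel r from the principal point sees the ray r / f radians off the axis. A picture is of the moment at which its call begins. There is no depth.
- env.job_done(): hands the job in; it is judged then, once.
Trained networks look in a picture, given as the dict that the camera call returned (one of the last four; its "shot" number tells which), for a name from the list of things; names that differ only in an ending like _2 or _b are one class to them, and where a whole thing is asked for, a point or a joint stands for the part that bears it (a point fixed in the world has none). Each returns a list of dicts, best first, with "score" (0 to 1); they miss things now and then, are a little off and sometimes report something else, mostly with a low value. They report only what shows in the picture. A call takes as long as a camera call. They do not tell look-alikes from the thing itself.
- viewer.boxes_of(name, picture): "location" ([column, row] in pixels, amid what is visible of it).
- viewer.pinpoint(name, picture): "location" ([column, row] in pixels: a listed point, or the origin of a listed thing).
The state is a dict: "time_s": time; "qpos": joint angles; "qvel": joint speeds; "effort": joint torques, N m; "ee_pos": TCP position; "ee_rot": TCP orientation; "force": force on the tool from outside, world axes, zero at the start; "torque": the same for the moment, N m; "gripper_width": finger opening in mm; "gripper_force": force on a finger pad.
Only numpy, scipy, OpenCV 4.12 (cv2) and the standard library are available. Lean on these libraries where they do the work, as an engineer would, in place of code of your own. Each camera call takes 0.05 s, during which the arm holds its last target. There are 200 camera calls.

## Task

Get the sample set ready for clamping: stand the two green-capped bottles upright in the two empty cells of the blue crate, one per cell, and let go of them. Then set the round amber flask upright in the red sprung ring of the cradle, press it down until the ring is close to the bottom of its travel, and finish while still holding it pressed down like that. Leave the bottle already packed, the steel disc, the tin, the black case and the wrench where they are.

Things in the scene. Friction and masses are not known exactly. Their poses are not given: they have to be found in the camera images.
- crate: blue open crate, fixed to the table, 194 mm long (its own x) by 68 mm wide (its y) by 30 mm high; origin at the centre of its underside. Walls, dividers and floor 5 mm thick; three cells in a row along x, each 58 mm square and 25 mm deep. It may stand on either side of the table, turned
- cell0 (a point): centre of the inner floor (5 mm above the table) of the end cell at the crate's -x end; empty at the start
- cell1 (a point): centre of the inner floor of the middle cell; empty at the start
- cell2 (a point): centre of the inner floor of the end cell at the crate's +x end; already taken by the black-capped amber bottle
- bottle_a: capped upright sample bottle, white with a paper band and GREEN cap, 42 mm across, 100 mm tall, 0.14 kg or so; origin at the centre of its underside
- bottle_a_mid (a point): point on the axis of bottle_a half-way up, 50 mm above its underside. Standing in a cell this point is 55 mm above the table; grip at this height or above so that the fingertips stay clear of the crate walls (30 mm)
- bottle_b: capped upright sample bottle, white with a paper band and GREEN cap, 42 mm across, 100 mm tall, 0.14 kg or so; the same as bottle_a; origin at the centre of its underside
- bottle_b_mid (a point): point on the axis of bottle_b half-way up, 50 mm above its underside
- flask: round amber flask, 120 mm tall, about 0.22 kg: a flat foot 36 mm across, a ball 64 mm across centred 33 mm above the underside, a neck 26 mm across from 65 to 106 mm up, a white cap 33 mm across from 106 to 120 mm up. Origin at the centre of its underside; stands upright on its foot at the start
- flask_mid (a point): point on the flask's axis half-way up, 60 mm above its underside (on the upper ball, not a good grip)
- flask_neck (a point): point on the flask's axis at the middle of the neck, 88 mm above its underside: the place to grip
- cradle: cradle, fixed to the table: round dark steel base 120 mm across and 12 mm thick, three steel guide posts with coil springs up to 58 mm high and 47 mm from the axis, carrying the red ring. Origin at the centre of its underside. It stands on the side of the table opposite the crate
- ring_top (a point): centre of the red ring's opening, level with the ring's upper face: 62 mm above the table when up, moves down with the ring. Ring 80 mm outside, hole 48 mm, 12 mm thick, with three lugs round the posts. The flask's foot passes through the hole and the ball sits on its edge: seated, the flask's underside is 12 mm below this point, and its neck point 76 mm above it
- ring (a joint): how far the red ring is pressed down, m: 0 up, 0.025 at its stop. Springs: about 6 N to start it moving, about 15 N at the stop; the flask's weight alone does not move it. It springs back up when let go
- packed_bottle: amber bottle with BLACK cap, 42 mm across, 100 mm tall, already standing in cell2; leave alone. Origin under its centre
- test_block: loose steel disc, 50 mm across, 12 mm high, on the table among the bottles; leave alone. Origin under its centre
- paste_tin: yellow and metal tin, 52 mm across, 45 mm high, on the far part of the table; leave alone. Origin under its centre
- case: black plastic case 85 x 110 x 50 mm on the far right part of the work area; leave alone. Origin under its centre
- wrench: steel wrench lying flat at the robot's right; leave alone. Origin under its middle
Mind the look-alikes: they are no part of the job. There is more than one size of the crate; the job needs the smaller. Leave any pink or yellow look-alike of the flask alone.

How it is judged (in metres and radians):
On the way, in this order (a step that is already met when the one before it is completed fails the run):
1. both green-capped bottles stand upright in the empty cells, let go ((horizontal distance between bottle_a_mid and cell0 below 0.015 m or horizontal distance between bottle_a_mid and cell1 below 0.015 m) and z of each of bottle_a_mid, bottle_b_mid in the frame of crate below 0.06 m and angle between each of bottle_a_mid, bottle_b_mid's own z axis and vertical below 0.15 rad and contact force between the fingers and bottle_a below 0.1 N and (horizontal distance between bottle_b_mid and cell0 below 0.015 m or horizontal distance between bottle_b_mid and cell1 below 0.015 m) and contact force between the fingers and bottle_b below 0.1 N), for 0.2 s.
2. the flask sits upright in the ring and presses it down, held by the gripper (value of joint ring above 0.016 m and horizontal distance between flask_mid and ring_top below 0.01 m and angle between flask_mid's own z axis and vertical below 0.2 rad and contact force between the fingers and flask above 2 N and contact force between flask and cradle above 7 N), for 0.2 s.
At the end, for the whole second after the job is handed in: Green-capped bottles let go in the two empty cells: on the floor, within 0.15 rad of upright and 15 mm of centre. Flask in the ring (axis within 10 mm, upright within 0.2 rad), touched by the gripper with over 2 N, pressing the cradle with over 7 N, ring over 16 mm down of 25 (all of step 1 and all of step 2); the arm keeps its last pose, push and grip.
It fails at once if the bottle already in the crate is moved more than 30 mm (distance of packed_bottle from where it was at the start of the episode above 0.03 m).
It fails at once if the steel test block is moved more than 30 mm (distance of test_block from where it was at the start of the episode above 0.03 m).
It fails at once if the paste tin is moved more than 30 mm (distance of paste_tin from where it was at the start of the episode above 0.03 m).
It fails at once if the black case is moved more than 30 mm (distance of case from where it was at the start of the episode above 0.03 m).
It fails at once if the wrench is moved more than 30 mm (distance of wrench from where it was at the start of the episode above 0.03 m).
It also fails if it takes over 61 s, if anything falls off the work surface, if the arm or the gripper's body presses on something with over 40 N, if the wrist force passes 120 N, or if a joint passes its speed limit or range.

## Working session

There is one attempt and no reset: what is moved stays moved. The work goes in short steps, Python scripts to look and compute and a tool call to move; the robot and the scene stay as the last step left them, time stands still between calls to the robot, and variables do not carry over. Pictures are saved under pics/ and viewed, at most 10 in all, crops included, and the job is handed in when it is done.

Besides the shell and the picture viewer there is one more tool, called in YAML: its name, and indented under it one key for each argument. step_arm: Moves the arm, as the interface text tells. Its arguments: {"type":"object","properties":{"plan":{"type":"array","items":{"type":"number"}},"hand":{"type":"number"},"newtons":{"type":"number"}},"required":["plan"]}

```bash
mkdir -p pics; cat > h.py <<'E'
import numpy as np, cv2
from scipy.spatial.transform import Rotation as R
from workcell import sensors, viewer, env
def cam(p):
    a=np.array(p["attitude"],float)
    return a
def ray(p,uv):
    a=np.array(p["attitude"],float)
    Rm=a if a.shape==(3,3) else R.from_euler('xyz',a,degrees=True).as_matrix()
    d=np.array([(uv[0]-p["cx"])/p["fx"],(uv[1]-p["cy"])/p["fy"],1.0])
    return np.array(p["position"],float),Rm@d
def onz(p,uv,z):
    o,d=ray(p,uv); return (o+d*(z-o[2])/d[2])[:2]
def save(p,n): cv2.imwrite('pics/'+n,p["img"][:,:,::-1])
E
python3 - <<'E'
from h import *
for c in ["scene","top"]:
    p=viewer.grab_frame(c); save(p,c+'0.png'); print(c,{k:v for k,v in p.items() if k!='img'})
    for n,z in dict(crate=0,cell0=5,cell1=5,cell2=5,bottle_a=0,bottle_a_mid=50,flask=0,flask_neck=88,cradle=0,ring_top=62,packed_bottle=5,test_block=0,paste_tin=0,case=0,wrench=0).items():
        for r in viewer.pinpoint(n,p)[:4]:
            print(n,np.round(r["location"]),round(r["score"],2),onz(p,r["location"],z).round())
print(sensors.state())
E
```

```text
scene {'fx': 471.1754022531584, 'fy': 471.1754022531584, 'cx': 322.48421757435483, 'cy': 242.99941194810626, 'position': array([977.70214608, -11.86716432, 904.09712148]), 'attitude': array([-149.00824629,    0.89320223,  103.49793296]), 'shot': 1}
crate [256. 148.] 0.71 [ 217. -383.]
crate [264. 250.] 0.6 [ 501. -274.]
crate [250. 274.] 0.24 [ 565. -286.]
cell0 [271. 122.] 0.88 [ 124. -370.]
cell0 [255. 147.] 0.82 [ 216. -386.]
cell0 [279. 224.] 0.72 [ 428. -261.]
cell0 [240. 174.] 0.67 [ 309. -393.]
cell1 [271. 122.] 0.88 [ 124. -370.]
cell1 [255. 147.] 0.82 [ 216. -386.]
cell1 [279. 224.] 0.72 [ 428. -261.]
cell1 [240. 174.] 0.67 [ 309. -393.]
cell2 [271. 122.] 0.88 [ 124. -370.]
cell2 [255. 147.] 0.82 [ 216. -386.]
cell2 [279. 224.] 0.72 [ 428. -261.]
cell2 [240. 174.] 0.67 [ 309. -393.]
bottle_a [441. 260.] 0.91 [438. 111.]
bottle_a [402. 349.] 0.67 [655.  57.]
bottle_a_mid [446. 249.] 0.79 [438. 110.]
bottle_a_mid [277. 222.] 0.6 [ 453. -254.]
bottle_a_mid [371. 243.] 0.28 [458. -45.]
flask [410. 225.] 0.89 [361.  31.]
flask [364. 212.] 0.76 [351. -78.]
flask [371. 262.] 0.75 [
[... 2196 characters left out ...]
217.] 0.62 [ 567. -509.]
{'time_s': 1.6, 'qpos': array([-7.18469245e+01,  1.83139798e+01,  8.96384784e+01,  1.46061737e-03,
        7.20448149e+01, -1.14705032e+00]), 'qvel': array([-0.00529602,  0.06558798, -0.02986794, -0.08127131,  0.09639456,
        0.01427274]), 'effort': array([-6.05510377e-04, -4.12349153e+01, -2.32224029e+01,  7.27874693e-02,
        3.78518435e-02,  1.86646150e-05]), 'ee_pos': array([ 190.05132697, -542.70477117,  193.25859824]), 'ee_rot': array([ 1.79997246e+02, -1.33463681e-03,  1.92996756e+01]), 'force': array([-0.46146084, -0.2551312 , -0.17684973]), 'torque': array([-0.0420355,  0.0083519,  0.025452 ]), 'gripper_force': 0.0, 'gripper_width': 91.00141211060618}
```

```bash
python3 - <<'E'
import cv2
a=cv2.imread('pics/scene0.png'); b=cv2.imread('pics/top0.png')
cv2.imwrite('pics/crop0.png',cv2.resize(a[100:420,180:560],(800,600)[:2] and (712,600),interpolation=cv2.INTER_CUBIC))
cv2.imwrite('pics/cropt.png',cv2.resize(b[130:370,140:460],(800,600),interpolation=cv2.INTER_CUBIC))
E
```

```text
(no output)
```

View pics/crop0.png

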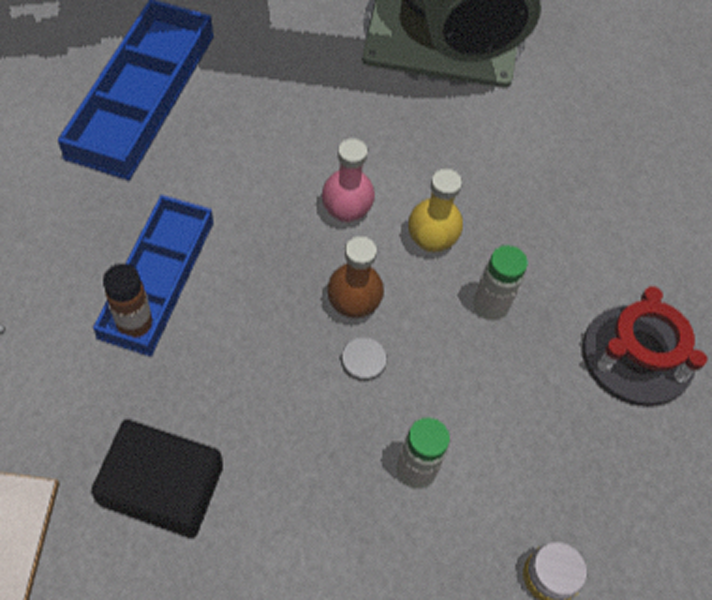

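View pics/cropt.png

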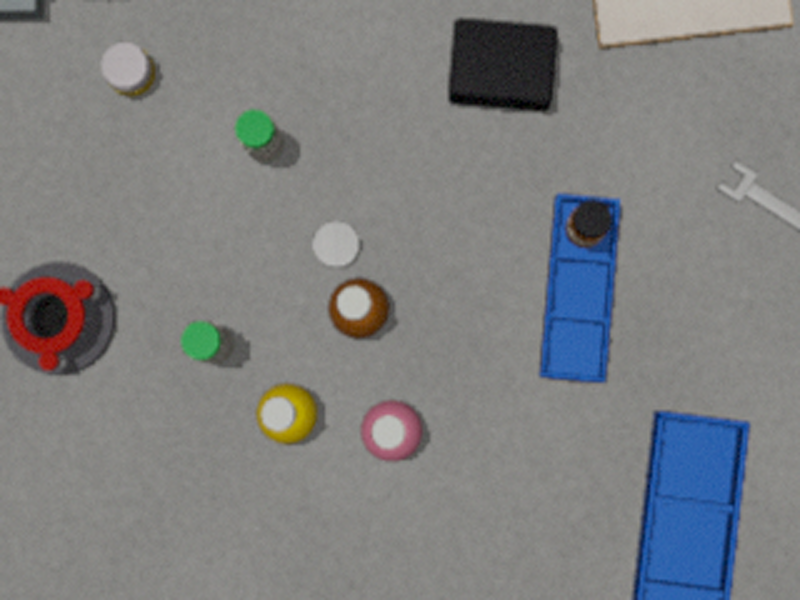

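The crops show two blue crates: the larger, empty one at scene px (255,147), and the smaller one at (264,250). The smaller one holds the black-capped bottle, so it is the one I need. There are three flasks: pink at (369,189), yellow at (416,205) and amber at (371,250). The amber one is correct. The green caps are at (451,240) and (408,334), and the red ring is at (529,278). Next I'll refine these positions by colour.

```bash
cat >> h.py <<'E'
def proj(p,X):
    Rm=R.from_euler('xyz',p["attitude"],degrees=True).as_matrix()
    c=(np.atleast_2d(X)-p["position"])@Rm
    return np.c_[p["cx"]+p["fx"]*c[:,0]/c[:,2],p["cy"]+p["fy"]*c[:,1]/c[:,2]]
def disc(x,y,r,z):
    t=np.linspace(0,2*np.pi,48,endpoint=False); return np.c_[x+r*np.cos(t),y+r*np.sin(t),0*t+z]
def comp(m,uv,rad=25):
    n,l,s,c=cv2.connectedComponentsWithStats(m.astype(np.uint8))
    k=[i for i in range(1,n) if s[i,4]>25]
    i=min(k,key=lambda i:np.hypot(*(c[i]-uv))); return (l==i).astype(np.uint8),c[i],s[i,4]
def hullcent(p,X):
    h=cv2.convexHull(proj(p,X).astype(np.float32)); m=cv2.moments(h); return np.array([m['m10'],m['m01']])/m['m00'],m['m00']
E
python3 - <<'E'
from h import *
from scipy.optimize import least_squares,minimize
P={c:viewer.grab_frame(c) for c in["scene","top"]}
hsv={c:cv2.cvtColor(P[c]["img"],cv2.COLOR_RGB2HSV) for c in P}
def rng(c,h0,h1,s,v,sm=256): 
    H=hsv[c].astype(int); return (H[...,0]>=h0)&(H[...,0]<=h1)&(H[...,1]>=s)&(H[...,1]<sm)&(H[...,2]>=v)
for n,(x,y),h,X in [("near",(440,112),(45,80,100,40),lambda x,y:np.r_[disc(x,y,21,82),disc(x,y,21,100)]),
                  ("far",(656,55),(45,80,100,40),lambda x,y:np.r_[disc(x,y,21,82),disc(x,y,21,100)]),
                  ("flaskball",(474,-40),(3,14,100,25),lambda x,y:np.vstack([disc(x,y,32*np.cos(a),33+32*np.sin(a)) for a in np.linspace(-1,1,15)]))]:
    sol=[]
    for c in P:
        m,ce,ar=comp(rng(c,*h),proj(P[c],X(x,y)).mean(0))
        f=lambda q:hullcent(P[c],X(*q))[0]-ce
        s=least_squares(f,(x,y),diff_step=1e-3).x; sol.append(s); print(n,c,ce.round(1),ar,hullcent(P[c],X(*s))[1],s.round(1))
# ring
for c in P:
    H=hsv[c].astype(int); m=((H[...,0]<4)|(H[...,0]>174))&(H[...,1]>150)&(H[...,2]>60)
    m,ce,ar=comp(m,proj(P[c],[475,272,60])[0])
    cs,_=cv2.findContours(m,cv2.RETR_CCOMP,cv2.CHAIN_APPROX_NONE)
    hole=min([k for k in cs if cv2.contourArea(k)>30],key=cv2.contourArea); 
    f=np.zeros_like(m); cv2.drawContours(f,cs,-1,1,-1)
    k=21 if c=="scene" else 27
    o=cv2.morphologyEx(f,cv2.MORPH_OPEN,cv2.getStructuringElement(cv2.MORPH_ELLIPSE,(k+8,k) if c=="scene" else (k,k)))
    mm=cv2.moments(o,True); oc=np.array([mm['m10'],mm['m01']])/mm['m00']
    hm=cv2.moments(hole); print("ring",c,oc,onz(P[c],oc,60).round(1),"hole",onz(P[c],(hm['m10']/hm['m00'],hm['m01']/hm['m00']),57).round(1), mm['m00'])
# crate
p=P["top"]; m,ce,ar=comp(rng("top",100,125,120,30),(368,244))
cs,_=cv2.findContours(m,cv2.RETR_EXTERNAL,cv2.CHAIN_APPROX_NONE); M=np.zeros_like(m); cv2.fillPoly(M,[cv2.convexHull(np.vstack(cs))],1)
def box(q):
    c,s=np.cos(q[2]),np.sin(q[2]); return np.array([[q[0]+c*a-s*b,q[1]+s*a+c*b,z] for a in(-97,97) for b in(-34,34) for z in(0,30)])
def cost(q):
    h=cv2.convexHull(proj(p,box(q)).astype(np.float32)); I=np.zeros_like(M); cv2.fillPoly(I,[np.round(h*16).astype(np.int32)],1,shift=4); return float((I!=M).sum())
b=min((minimize(cost,(500+dx,-272,yy),method='Nelder-Mead',options=dict(initial_simplex=[(500+dx,-272,yy),(508+dx,-272,yy),(500+dx,-264,yy),(500+dx,-272,yy+.1)])) for yy in(-.15,0,.15) for dx in(-4,4)),key=lambda r:r.fun)
q=b.x; print("crate",q[:2],np.degrees(q[2]),b.fun,M.sum())
for k in(-63,0,63): print(k,(q[:2]+k*np.array([np.cos(q[2]),np.sin(q[2])])).round(1))
I=P["scene"]["img"].copy()
for r in proj(P["scene"],box(q)): cv2.circle(I,tuple(int(v) for v in r),2,(255,255,0),-1)
cv2.imwrite('pics/cr.png',cv2.resize(I[190:310,210:330,::-1],(480,480)))
E
```

```text
near scene [451.1 239.8] 278 401.62457224563695 [440.4 112. ]
near top [220.  265.9] 185 237.27976526203565 [442.1 113.6]
far scene [408.3 333.5] 371 499.7337575554848 [655.7  56.6]
far top [241.5 181. ] 182 236.57317087368574 [657.   58.3]
flaskball scene [369.3 254.6] 601 716.0652918962296 [477.7 -43.8]
flaskball top [280.1 252.2] 93 469.01904389378615 [478.1 -34.3]
ring scene [nan nan] [nan nan] hole [470.7 278.1] 0.0
ring top [nan nan] [nan nan] hole [471.7 279.9] 0.0
crate [ 495.15876988 -275.90880489] -5.848408343458348 61.0 1981
-63 [ 432.5 -269.5]
0 [ 495.2 -275.9]
63 [ 557.8 -282.3]<stdin>:24: RuntimeWarning: invalid value encountered in divide
```

View pics/cr.png

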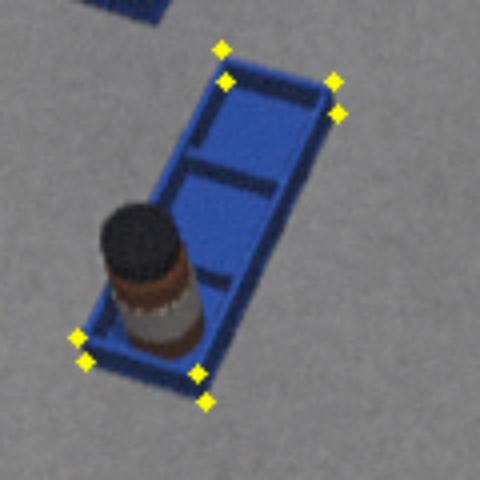

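The amber flask is at about (477,-40) and the green bottles are at (441,113) and (656,57). The overlay shows the fitted crate sits about 3–4 mm too far toward -x, so I'll check it from above. I'm turning the tool to yaw 0, so tool x = world x and tool y = -world y, then passing over the crate.

step_arm:
  plan: [0,0,-0.2,0,0,0.0674,0,0,-0.2,0,0,0.0674,0,0,-0.2,0,0,0.0674,0,0,-0.2,0,0,0.0674,0,0,-0.2,0,0,0.0674]
  hand: 9.1
  newtons: 25

```text
time_s: 2.12
ee_pos: [190.0, -542.7, 203.4]
ee_rot: [180.0, -0.0, -0.2]
force: [-0.4, -0.5, 0.2]
gripper_width: 91.2
gripper_force: 0.0
```

step_arm:
  plan: [2.3,-2.6,0,0,0,0,2.3,-2.6,0,0,0,0,2.3,-2.6,0,0,0,0,2.3,-2.6,0,0,0,0,2.3,-2.6,0,0,0,0]

```text
time_s: 2.53
ee_pos: [305.8, -411.5, 203.3]
ee_rot: [180.0, -0.0, -0.0]
force: [1.0, 0.4, 0.2]
gripper_width: 91.1
gripper_force: 0.0
```

step_arm:
  plan: [2.3,-2.6,0,0,0,0,2.3,-2.6,0,0,0,0,2.3,-2.6,0,0,0,0,2.3,-2.6,0,0,0,0,0,0,0,0,0,0]

```text
time_s: 2.95
ee_pos: [400.3, -304.7, 203.4]
ee_rot: [-179.9, -0.1, 0.3]
force: [0.1, 0.6, -1.0]
gripper_width: 91.0
gripper_force: 0.0
```

```bash
cat >> h.py <<'E'
def wonz(p,uv,z):
    Rm=R.from_euler('xyz',p["attitude"],degrees=True).as_matrix()
    x,y=(uv[0]-p["cx"])/p["fx"],(uv[1]-p["cy"])/p["fy"]; r=np.hypot(x,y)
    d=Rm@np.array([np.sin(r)*x/r,np.sin(r)*y/r,np.cos(r)]); o=np.array(p["position"])
    return (o+d*(z-o[2])/d[2])[:2]
E
python3 - <<'E'
from h import *
p=viewer.grab_frame("wrist"); save(p,"w1.png"); print({k:v for k,v in p.items() if k!='img'})
for n,z in dict(cell0=5,crate=0,packed_bottle=5).items():
    for r in viewer.pinpoint(n,p)[:5]: print(n,np.round(r["location"]),round(r["score"],2),wonz(p,r["location"],z).round(1))
s=sensors.state(); print(s["ee_pos"],s["ee_rot"],s["time_s"])
E
```

```text
{'fx': 371.64829954431775, 'fy': 371.64829954431775, 'cx': 324.70669354220496, 'cy': 245.8889591780781, 'position': array([ 482.57511239, -304.76727408,  396.6107739 ]), 'attitude': array([ 1.63288229e+02,  1.21348227e-01, -8.97464733e+01]), 'shot': 5}
cell0 [299. 124.] 0.97 [ 496.5 -276.8]
cell0 [404. 291.] 0.8 [ 310.2 -396.8]
cell0 [292. 183.] 0.77 [ 434.6 -269.6]
cell0 [370. 407.] 0.75 [ 134.5 -367.1]
crate [383. 350.] 0.85 [ 226.5 -378.3]
packed_bottle [302.  65.] 0.98 [ 559.6 -280.5]
[ 396.61006976 -309.30537447  203.28313783] [ 1.79968484e+02  1.89727543e-02 -2.93395961e-02] 3.15
```

View pics/w1.png

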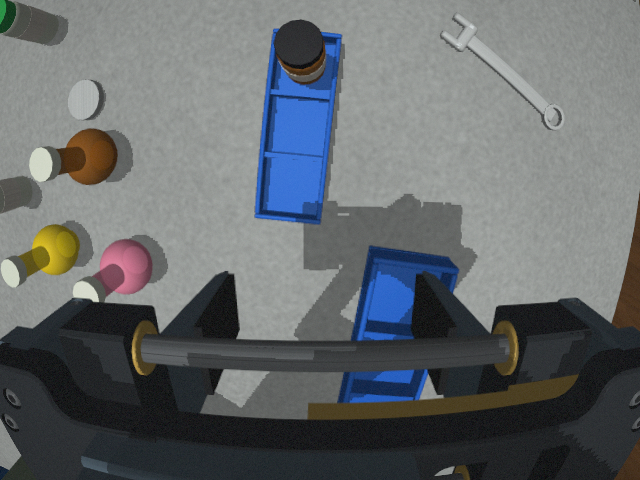

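Wrist view: the small crate's cells are at px (292,183) and (299,124), which puts cell0 at (434,-270) and cell1 at (496.5,-277). The packed bottle is at px (302,65). The wrist networks and the top fit agree. Next I go to the near green bottle and grip it.

step_arm:
  plan: [0.3,-3,0,0,0,0,0.3,-3,0,0,0,0,0.3,-3,0,0,0,0,0.3,-3,0,0,0,0,0.3,-3,0,0,0,0]

```text
time_s: 3.57
ee_pos: [411.4, -158.9, 203.3]
ee_rot: [180.0, -0.0, -0.2]
force: [1.1, -0.1, 0.7]
gripper_width: 91.1
gripper_force: 0.0
```

step_arm:
  plan: [0.3,-3,0,0,0,0,0.3,-3,0,0,0,0,0.3,-3,0,0,0,0,0.3,-3,0,0,0,0,0.4,-3,0,0,0,0]

```text
time_s: 3.98
ee_pos: [427.9, -8.8, 203.4]
ee_rot: [180.0, -0.0, -0.2]
force: [-0.0, 0.2, 0.1]
gripper_width: 91.1
gripper_force: 0.0
```

step_arm:
  plan: [0.3,-3,0,0,0,0,0.3,-3,0,0,0,0,0.3,-3,0,0,0,0,0.4,-3.2,0,0,0,0,0,0,0,0,0,0]

```text
time_s: 4.4
ee_pos: [442.3, 116.3, 203.3]
ee_rot: [-179.9, -0.1, 0.1]
force: [0.1, -0.2, -1.3]
gripper_width: 90.3
gripper_force: 0.0
```

```bash
python3 - <<'E'
from h import *
viewer.grab_frame("top")
p=viewer.grab_frame("wrist"); save(p,"w2.png")
for n,z in dict(bottle_a=0,bottle_a_mid=50,flask=0,flask_neck=88,cradle=0,ring_top=62).items():
    for r in viewer.pinpoint(n,p)[:4]: print(n,np.round(r["location"]),round(r["score"],2),wonz(p,r["location"],z).round(1))
s=sensors.state(); print(s["ee_pos"],s["ee_rot"],s["time_s"])
E
```

```text
bottle_a [324. 214.] 0.98 [440.9 114.7]
bottle_a [379.  15.] 0.86 [660.3  56.7]
bottle_a [499. 195.] 0.66 [466.3 -88.6]
bottle_a_mid [327. 224.] 0.61 [441.2 112.1]
bottle_a_mid [447. 123.] 0.5 [541.8  -1.5]
flask [394. 278.] 0.97 [365.5  33. ]
flask [479. 291.] 0.86 [346.  -76.8]
flask [467. 183.] 0.61 [478.  -45.5]
flask_neck [412. 313.] 0.91 [364.6  30.9]
flask_neck [498. 198.] 0.76 [476.7 -42.3]
cradle [175. 190.] 0.58 [470.9 283.2]
ring_top [446. 121.] 0.68 [542.5   3.4]
[441.17787422 112.07782744 203.30954105] [ 1.79985871e+02 -6.50965143e-03 -1.29639972e-01] 4.8
```

View pics/w2.png

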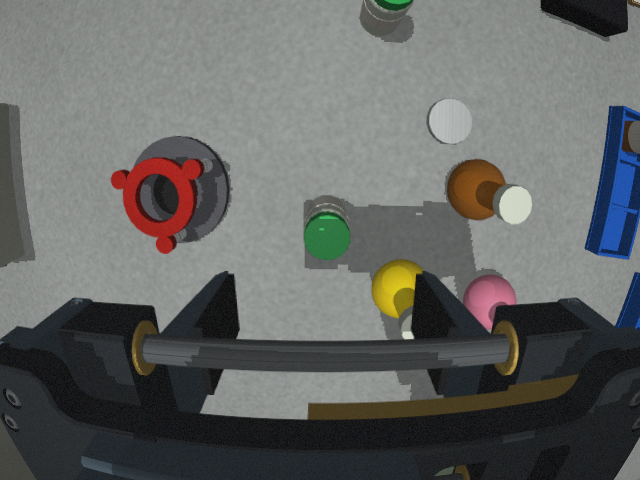

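Wrist view: the green bottle at px (325,220) is right under the gripper, at (441,113), and the ring is near px (162,196). Descend, grip and lift.

step_arm:
  plan: [0,0,3,0,0,0,0,0,3,0,0,0,0,0,3,0,0,0,0,0,3,0,0,0,0,0,2,0,0,0]

```text
time_s: 5.22
ee_pos: [439.8, 112.2, 61.1]
ee_rot: [180.0, 0.2, -0.1]
force: [-0.5, -0.6, 1.3]
gripper_width: 91.0
gripper_force: 0.0
```

step_arm:
  plan: [0,0,0,0,0,0,0,0,0,0,0,0,0,0,0,0,0,0,0,0,0,0,0,0,0,0,0,0,0,0]
  hand: 3

```text
time_s: 5.63
ee_pos: [442.4, 113.4, 64.7]
ee_rot: [-180.0, -0.2, -0.0]
force: [-0.8, -0.4, -0.2]
gripper_width: 60.5
gripper_force: 0.0
```

step_arm:
  plan: [0,0,0,0,0,0,0,0,0,0,0,0,0,0,0,0,0,0,0,0,0,0,0,0,0,0,0,0,0,0]

```text
time_s: 6.05
ee_pos: [441.5, 113.2, 63.6]
ee_rot: [180.0, -0.0, 0.0]
force: [-0.5, -1.0, 2.7]
gripper_width: 38.5
gripper_force: 25.0
```

step_arm:
  plan: [0,0,-2,0,0,0,0,0,-3,0,0,0,0,0,-3,0,0,0,0,0,-3,0,0,0,0,0,-3,0,0,0]

```text
time_s: 6.47
ee_pos: [440.5, 113.2, 204.2]
ee_rot: [180.0, 0.1, -0.0]
force: [0.8, -0.6, -2.4]
gripper_width: 38.5
gripper_force: 25.0
```

step_arm:
  plan: [0.4,2,0,0,0,0,0.4,3,0,0,0,0,0.4,3,0,0,0,0,0.4,3,0,0,0,0,0.4,3,0,0,0,0]

```text
time_s: 6.88
ee_pos: [460.7, -27.9, 202.9]
ee_rot: [-180.0, 0.0, 0.0]
force: [0.9, 1.2, -1.3]
gripper_width: 38.2
gripper_force: 25.0
```

step_arm:
  plan: [0.4,3,0,0,0,0,0.4,3,0,0,0,0,0.4,3,0,0,0,0,0.4,3,0,0,0,0,0.4,3,0,0,0,0]

```text
time_s: 7.3
ee_pos: [480.7, -178.1, 202.8]
ee_rot: [-180.0, 0.0, -0.0]
force: [0.0, 0.5, -1.5]
gripper_width: 38.2
gripper_force: 25.0
```

step_arm:
  plan: [0.5,3,0,0,0,0,0.5,3,0,0,0,0,0.5,3,0,0,0,0,0,1,0,0,0,0,0,0,0,0,0,0]

```text
time_s: 7.72
ee_pos: [495.8, -278.8, 202.2]
ee_rot: [-180.0, 0.1, -0.2]
force: [0.4, 0.9, -2.4]
gripper_width: 38.0
gripper_force: 25.0
```

```bash
python3 - <<'E'
from h import *
for i in range(4): p=viewer.grab_frame("wrist")
save(p,"w3.png")
for n,z in dict(cell0=5,packed_bottle=5).items():
    for r in viewer.pinpoint(n,p)[:5]: print(n,np.round(r["location"]),round(r["score"],2),wonz(p,r["location"],z).round(1))
s=sensors.state(); print(s["ee_pos"],s["ee_rot"],s["time_s"],s["gripper_width"])
E
```

```text
cell0 [327. 216.] 0.8 [ 493.  -277.2]
packed_bottle [327. 156.] 0.92 [ 557.3 -278. ]
packed_bottle [109. 176.] 0.67 [546.5 -19.6]
[ 495.98026161 -275.3841005   203.4294629 ] [-1.79981733e+02  2.63387888e-04  7.47775910e-02] 8.0167 38.27390636023998
```

View pics/w3.png

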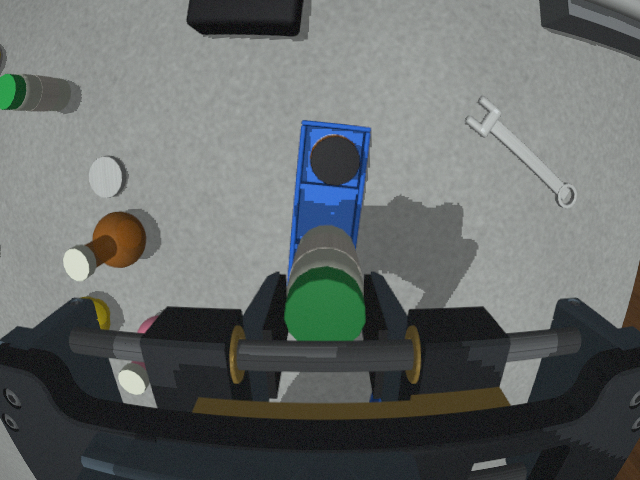

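The wrist view shows the bottle gripped upright above the middle cell, with the cell centre at (494,-277). Lower it and release.

step_arm:
  plan: [0,0.1,3,0,0,0,0,0,3,0,0,0,0,0,3,0,0,0,0,0,2,0,0,0,0,0,1,0,0,0]

```text
time_s: 8.43
ee_pos: [494.4, -275.8, 80.6]
ee_rot: [-179.8, 0.3, 0.1]
force: [-0.7, 0.3, -1.3]
gripper_width: 38.4
gripper_force: 25.0
```

step_arm:
  plan: [0,0,0.8,0,0,0,0,0,0.6,0,0,0,0,0,0,0,0,0,0,0,0,0,0,0,0,0,0,0,0,0]

```text
time_s: 8.85
ee_pos: [496.9, -278.2, 70.5]
ee_rot: [179.9, -0.1, -0.0]
force: [0.1, 0.1, -1.5]
gripper_width: 38.5
gripper_force: 25.0
```

step_arm:
  plan: [0,0,0,0,0,0,0,0,0,0,0,0,0,0,0,0,0,0,0,0,0,0,0,0,0,0,0,0,0,0]
  hand: 9.1

```text
time_s: 9.27
ee_pos: [496.2, -277.9, 69.5]
ee_rot: [180.0, -0.0, -0.0]
force: [-0.5, 0.2, 0.2]
gripper_width: 68.9
gripper_force: 0.0
```

step_arm:
  plan: [0,0,0,0,0,0,0,0,-2,0,0,0,0,0,-3,0,0,0,0,0,-4,0,0,0,0,0,-4,0,0,0]

```text
time_s: 9.68
ee_pos: [495.3, -277.3, 200.0]
ee_rot: [-179.9, 0.1, -0.0]
force: [-0.4, -1.1, 0.2]
gripper_width: 91.3
gripper_force: 0.0
```

```bash
python3 - <<'E'
from h import *
p=viewer.grab_frame("scene"); save(p,"s2.png"); p2=viewer.grab_frame("top")
for q in(p,p2):
    for r in viewer.pinpoint("bottle_a_mid",q)[:4]: print(np.round(r["location"]),round(r["score"],2),onz(q,r["location"],55).round(1),onz(q,r["location"],50).round(1))
cv2.imwrite('pics/s2c.png',cv2.resize(p["img"][180:320,200:340,::-1],(480,480)))
s=sensors.state(); print(s["ee_pos"],s["ee_rot"],s["time_s"],s["gripper_width"])
E
```

```text
[257. 233.] 0.77 [ 491.2 -285.9] [ 488.3 -287.5]
[518. 290.] 0.46 [503.9 255.8] [501.1 257.4]
[374. 245.] 0.57 [ 492.5 -279.3] [ 492.8 -279.8]
[ 496.48061405 -278.00691007  200.36948549] [ 1.79918846e+02 -1.31397774e-01 -1.06452395e-02] 9.8833 91.10988626367764
```

View pics/s2c.png

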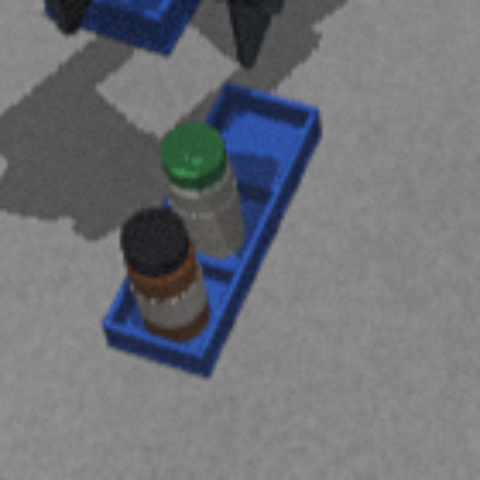

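The first bottle stands in the middle cell (crop px (205,190)). Next, the far green bottle.

step_arm:
  plan: [1.45,-3.05,0,0,0,0,1.45,-3.05,0,0,0,0,1.45,-3.05,0,0,0,0,1.45,-3.05,0,0,0,0,1.45,-3.05,0,0,0,0]

```text
time_s: 10.3
ee_pos: [567.8, -123.6, 196.9]
ee_rot: [-179.9, 0.2, -0.0]
force: [0.1, 0.0, -0.0]
gripper_width: 91.2
gripper_force: 0.0
```

step_arm:
  plan: [1.45,-3.05,0,0,0,0,1.45,-3.05,0,0,0,0,1.45,-3.05,0,0,0,0,1.45,-3.05,0,0,0,0,1.45,-3.05,0,0,0,0]

```text
time_s: 10.72
ee_pos: [640.4, 28.8, 196.6]
ee_rot: [180.0, 0.3, -0.0]
force: [0.4, 0.3, 0.2]
gripper_width: 91.1
gripper_force: 0.0
```

step_arm:
  plan: [1.5,-3.0,0,0,0,0,0,0,0,0,0,0,0,0,0,0,0,0,0,0,0,0,0,0,0,0,0,0,0,0]

```text
time_s: 11.13
ee_pos: [655.2, 56.1, 198.2]
ee_rot: [180.0, 0.1, -0.1]
force: [0.0, -0.5, -0.6]
gripper_width: 90.8
gripper_force: 0.0
```

```bash
python3 - <<'E'
from h import *
p=viewer.grab_frame("wrist"); save(p,"w4.png")
for n,z in dict(bottle_a=0,bottle_a_mid=50,flask=0,flask_neck=88,cradle=0,ring_top=62).items():
    for r in viewer.pinpoint(n,p)[:3]: print(n,np.round(r["location"]),round(r["score"],2),wonz(p,r["location"],z).round(1))
s=sensors.state(); print(s["ee_pos"],s["ee_rot"],s["time_s"])
E
```

```text
bottle_a [322. 212.] 0.96 [657.4  59.1]
flask [419. 395.] 0.69 [404.1 -73.4]
ring_top [575. 288.] 0.2 [ 587.2 -232. ]
[656.05787333  56.62223269 199.45208016] [ 1.79995237e+02 -1.77225036e-02 -5.82294223e-02] 11.4833
```

step_arm:
  plan: [0,0,3,0,0,0,0,0,3,0,0,0,0,0,3,0,0,0,0,0,3,0,0,0,0,0,1.6,0,0,0]

```text
time_s: 11.9
ee_pos: [653.9, 56.8, 59.6]
ee_rot: [180.0, 0.3, -0.0]
force: [0.3, -0.2, 0.3]
gripper_width: 91.0
gripper_force: 0.0
```

step_arm:
  plan: [0,0,0,0,0,0,0,0,0,0,0,0,0,0,0,0,0,0,0,0,0,0,0,0,0,0,0,0,0,0]
  hand: 3

```text
time_s: 12.32
ee_pos: [657.3, 57.2, 65.1]
ee_rot: [-180.0, -0.2, -0.0]
force: [-0.8, 0.5, 0.6]
gripper_width: 60.7
gripper_force: 0.0
```

step_arm:
  plan: [0,0,0,0,0,0,0,0,0,0,0,0,0,0,0,0,0,0,0,0,0,0,0,0,0,0,0,0,0,0]

```text
time_s: 12.73
ee_pos: [656.4, 57.3, 63.6]
ee_rot: [-180.0, -0.0, -0.0]
force: [-0.8, 1.1, 3.0]
gripper_width: 38.7
gripper_force: 25.0
```

step_arm:
  plan: [0,0,-2,0,0,0,0,0,-3,0,0,0,0,0,-3,0,0,0,0,0,-3,0,0,0,0,0,-3,0,0,0]

```text
time_s: 13.15
ee_pos: [655.5, 57.1, 203.9]
ee_rot: [180.0, 0.1, -0.0]
force: [0.2, -0.2, -3.0]
gripper_width: 38.1
gripper_force: 25.0
```

step_arm:
  plan: [-1.9,2.7,0,0,0,0,-1.9,2.7,0,0,0,0,-1.9,2.7,0,0,0,0,-1.9,2.7,0,0,0,0,-1.9,2.7,0,0,0,0]

```text
time_s: 13.57
ee_pos: [559.6, -78.7, 202.6]
ee_rot: [180.0, 0.1, 0.0]
force: [0.8, -0.4, -1.2]
gripper_width: 38.2
gripper_force: 25.0
```

step_arm:
  plan: [-1.9,2.7,0,0,0,0,-1.9,2.7,0,0,0,0,-1.9,2.7,0,0,0,0,-1.9,2.7,0,0,0,0,-1.9,2.7,0,0,0,0]

```text
time_s: 13.98
ee_pos: [464.5, -213.7, 202.8]
ee_rot: [-180.0, 0.1, 0.0]
force: [-0.3, -0.2, -1.6]
gripper_width: 38.5
gripper_force: 25.0
```

step_arm:
  plan: [-1.7,2.8,0,0,0,0,-1.6,2.9,0,0,0,0,0,0,0,0,0,0,0,0,0,0,0,0,0,0,0,0,0,0]

```text
time_s: 14.4
ee_pos: [432.9, -269.4, 202.9]
ee_rot: [-179.9, 0.0, -0.0]
force: [0.5, 0.7, -2.3]
gripper_width: 38.5
gripper_force: 25.0
```

```bash
python3 - <<'E'
from h import *
p=viewer.grab_frame("wrist"); save(p,"w5.png")
for n,z in dict(cell0=5,packed_bottle=5,bottle_a=5).items():
    for r in viewer.pinpoint(n,p)[:3]: print(n,np.round(r["location"]),round(r["score"],2),wonz(p,r["location"],z).round(1))
s=sensors.state(); print(s["ee_pos"],s["ee_rot"],s["time_s"])
E
```

```text
cell0 [325. 215.] 0.69 [ 432.1 -269.6]
cell0 [427. 317.] 0.57 [ 306.8 -393.6]
packed_bottle [337.  96.] 0.59 [ 558.1 -282.5]
bottle_a [323. 251.] 0.94 [ 391.4 -267.5]
bottle_a [331. 156.] 0.69 [ 495.1 -275.5]
[ 433.59829871 -268.79628563  203.12457283] [-1.79986622e+02  7.95990373e-03  8.99194429e-02] 14.6
```

View pics/w5.png

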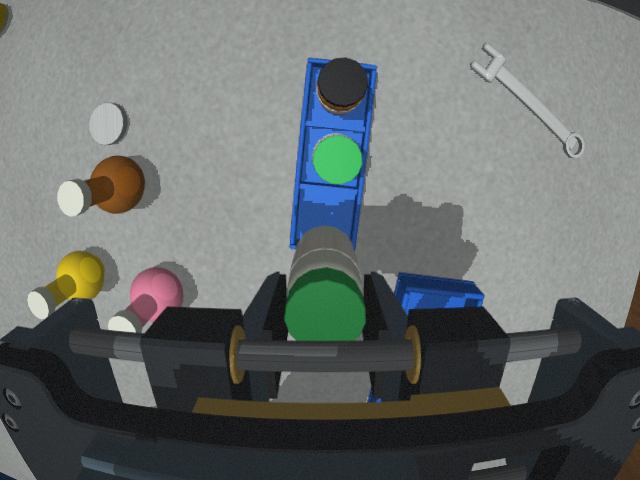

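Wrist view: the bottle is over the empty end cell (px (325,215)), with the other one standing in the middle cell (px (337,160)). Lower it and release.

step_arm:
  plan: [0,0,3,0,0,0,0,0,3,0,0,0,0,0,3,0,0,0,0,0,2,0,0,0,0,0,1,0,0,0]

```text
time_s: 15.02
ee_pos: [431.8, -267.9, 80.5]
ee_rot: [-179.8, 0.2, 0.1]
force: [-0.7, 0.3, -1.3]
gripper_width: 38.4
gripper_force: 25.0
```

step_arm:
  plan: [0,0,0.8,0,0,0,0,0,0.6,0,0,0,0,0,0,0,0,0,0,0,0,0,0,0,0,0,0,0,0,0]

```text
time_s: 15.43
ee_pos: [433.9, -270.2, 70.3]
ee_rot: [179.9, -0.1, -0.0]
force: [0.6, -0.7, -1.8]
gripper_width: 38.1
gripper_force: 25.0
```

step_arm:
  plan: [0,0,0,0,0,0,0,0,0,0,0,0,0,0,0,0,0,0,0,0,0,0,0,0,0,0,0,0,0,0]
  hand: 9.1

```text
time_s: 15.85
ee_pos: [433.2, -269.9, 69.5]
ee_rot: [180.0, -0.0, -0.0]
force: [-0.1, -0.5, -0.9]
gripper_width: 68.4
gripper_force: 0.0
```

step_arm:
  plan: [0,0,0,0,0,0,0,0,-2,0,0,0,0,0,-3,0,0,0,0,0,-4,0,0,0,0,0,-4,0,0,0]

```text
time_s: 16.27
ee_pos: [432.3, -269.3, 200.1]
ee_rot: [-179.9, 0.1, -0.0]
force: [0.5, -0.2, -0.6]
gripper_width: 90.8
gripper_force: 0.0
```

step_arm:
  plan: [0.5,-2,0,0,0,0,0.5,-3,0,0,0,0,0.5,-3,0,0,0,0,0.5,-3,0,0,0,0,0.5,-3,0,0,0,0]

```text
time_s: 16.68
ee_pos: [458.0, -128.5, 199.4]
ee_rot: [180.0, -0.0, -0.0]
force: [0.4, -0.1, 0.2]
gripper_width: 90.7
gripper_force: 0.0
```

step_arm:
  plan: [0.5,-3,0,0,0,0,0.5,-3,0,0,0,0,0.5,-2.5,0,0,0,0,0,0,0,0,0,0,0,0,0,0,0,0]

```text
time_s: 17.1
ee_pos: [473.2, -43.9, 199.2]
ee_rot: [180.0, 0.0, 0.1]
force: [-0.7, -0.4, -0.5]
gripper_width: 91.2
gripper_force: 0.0
```

```bash
python3 - <<'E'
from h import *
for i in range(2): q=viewer.grab_frame("scene")
t=viewer.grab_frame("top")
p=viewer.grab_frame("wrist"); 
for n,z in dict(flask=0,flask_neck=88,cradle=0,ring_top=62).items():
    for r in viewer.pinpoint(n,p)[:3]: print(n,np.round(r["location"]),round(r["score"],2),wonz(p,r["location"],z).round(1))
for c in (q,t):
    for r in viewer.pinpoint("bottle_a_mid",c)[:4]: print('b',np.round(r["location"]),round(r["score"],2),onz(c,r["location"],55).round(1))
cv2.imwrite('pics/v6.png',np.hstack([cv2.resize(q["img"][180:320,200:340,::-1],(400,400)),cv2.resize(p["img"][60:360,200:500,::-1],(400,400))]))
s=sensors.state(); print(s["ee_pos"],s["ee_rot"],s["time_s"])
E
```

```text
flask [323. 212.] 0.69 [475.5 -43.5]
flask [258. 305.] 0.62 [364.5  33.2]
flask_neck [322. 231.] 0.94 [476.7 -43.4]
flask_neck [353. 358.] 0.71 [348.7 -73.2]
flask_neck [245. 344.] 0.6 [364.   32.1]
cradle [ 73. 220.] 0.67 [472.3 276.1]
ring_top [ 39. 232.] 0.86 [473.3 282.6]
b [257. 233.] 0.81 [ 492.8 -285.2]
b [371. 264.] 0.47 [511.7 -35.6]
b [531. 275.] 0.25 [464.1 281.6]
b [374. 243.] 0.74 [ 497.4 -278.1]
[473.0611466  -45.21936739 199.24674803] [ 1.79993499e+02 -1.11596733e-03 -6.00294700e-02] 17.6
```

View pics/v6.png

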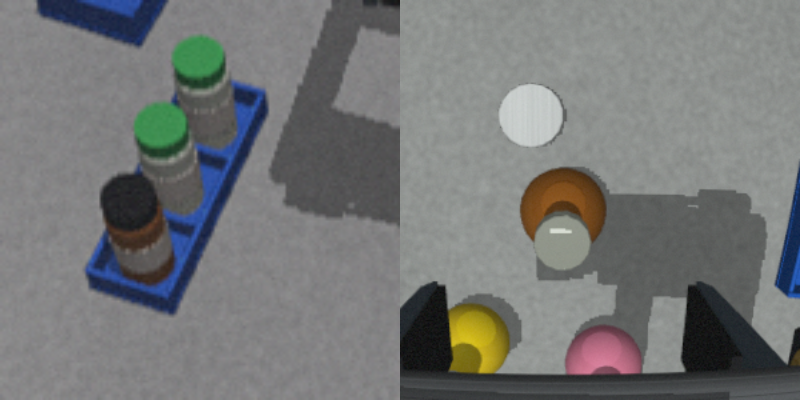

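Both bottles stand in their cells. The amber flask at wrist px (322,231) is (476.5,-43.4). Grip its neck.

step_arm:
  plan: [0.35,-0.15,2,0,0,0,0,0,3,0,0,0,0,0,3,0,0,0,0,0,2.5,0,0,0,0,0,1.2,0,0,0]

```text
time_s: 18.02
ee_pos: [474.4, -43.2, 79.3]
ee_rot: [-180.0, 0.3, -0.0]
force: [-0.4, 0.2, -0.1]
gripper_width: 91.1
gripper_force: 0.0
```

step_arm:
  plan: [0,0,0,0,0,0,0,0,0,0,0,0,0,0,0,0,0,0,0,0,0,0,0,0,0,0,0,0,0,0]
  hand: 1.5
  newtons: 45

```text
time_s: 18.43
ee_pos: [477.6, -43.4, 83.4]
ee_rot: [180.0, -0.2, -0.0]
force: [0.4, 0.4, 0.4]
gripper_width: 60.4
gripper_force: 0.0
```

step_arm:
  plan: [0,0,0,0,0,0,0,0,0,0,0,0,0,0,0,0,0,0,0,0,0,0,0,0,0,0,0,0,0,0]

```text
time_s: 18.85
ee_pos: [476.7, -43.2, 82.4]
ee_rot: [180.0, -0.0, -0.0]
force: [-0.8, -0.5, 0.3]
gripper_width: 31.7
gripper_force: 45.0
```

step_arm:
  plan: [0,0,0,0,0,0,0,0,0,0,0,0,0,0,0,0,0,0,0,0,0,0,0,0,0,0,0,0,0,0]

```text
time_s: 19.27
ee_pos: [476.7, -43.2, 82.4]
ee_rot: [180.0, -0.0, -0.0]
force: [0.7, 0.9, 3.1]
gripper_width: 31.5
gripper_force: 45.0
```

The opening reads 31.5 mm, more than the 26 mm neck, so the pads probably bear on the 33 mm cap. Regrip 5 mm lower.

step_arm:
  plan: [0,0,0,0,0,0,0,0,0,0,0,0,0,0,0,0,0,0,0,0,0.3,0,0,0,0,0,0.2,0,0,0]
  hand: 5

```text
time_s: 19.68
ee_pos: [476.5, -43.3, 76.9]
ee_rot: [180.0, 0.0, -0.0]
force: [0.3, 0.3, 0.3]
gripper_width: 50.0
gripper_force: 0.0
```

step_arm:
  plan: [0,0,0,0,0,0,0,0,0,0,0,0,0,0,0,0,0,0,0,0,0,0,0,0,0,0,0,0,0,0]
  hand: 1.5

```text
time_s: 20.1
ee_pos: [476.5, -43.3, 77.2]
ee_rot: [180.0, 0.0, -0.0]
force: [0.1, -0.4, -2.2]
gripper_width: 31.9
gripper_force: 45.0
```

step_arm:
  plan: [0,0,0,0,0,0,0,0,0,0,0,0,0,0,0,0,0,0,0,0,0,0,0,0,0,0,0,0,0,0]

```text
time_s: 20.52
ee_pos: [476.5, -43.3, 77.2]
ee_rot: [180.0, 0.0, -0.0]
force: [1.2, 0.2, -1.8]
gripper_width: 31.9
gripper_force: 45.0
```

step_arm:
  plan: [0,0,-1,0,0,0,0,0,-2,0,0,0,0,0,-3,0,0,0,0,0,-3,0,0,0,0,0,-3,0,0,0]

```text
time_s: 20.93
ee_pos: [476.0, -43.2, 198.2]
ee_rot: [-180.0, 0.1, -0.0]
force: [1.3, 0.7, -3.0]
gripper_width: 31.5
gripper_force: 45.0
```

step_arm:
  plan: [0,0,-2,0,0,0,0,0,0,0,0,0,0,0,0,0,0,0,0,0,0,0,0,0,0,0,0,0,0,0]

```text
time_s: 21.35
ee_pos: [475.3, -43.1, 215.2]
ee_rot: [-180.0, 0.2, -0.0]
force: [-0.3, -0.3, -2.2]
gripper_width: 31.8
gripper_force: 45.0
```

```bash
python3 - <<'E'
from h import *
q=viewer.grab_frame("scene"); p=viewer.grab_frame("wrist")
s=sensors.state(); z=s["ee_pos"][2]-77
for n,h in dict(flask=0,flask_mid=60,flask_neck=88).items():
    for r in viewer.pinpoint(n,p)[:2]: print(n,np.round(r["location"]),round(r["score"],2),wonz(p,r["location"],z+h).round(1))
    for r in viewer.pinpoint(n,q)[:2]: print('  sc',n,np.round(r["location"]),round(r["score"],2),onz(q,r["location"],z+h).round(1))
for n,h in dict(ring_top=62,cradle=0).items():
    for c,f in((p,wonz),(q,onz)):
        for r in viewer.pinpoint(n,c)[:2]: print(n,np.round(r["location"]),round(r["score"],2),f(c,r["location"],h).round(1))
# ring hole centroid, wrist
H=cv2.cvtColor(p["img"],cv2.COLOR_RGB2HSV).astype(int); m=(((H[...,0]<4)|(H[...,0]>174))&(H[...,1]>150)&(H[...,2]>60)).astype(np.uint8)
cs,hi=cv2.findContours(m,cv2.RETR_CCOMP,cv2.CHAIN_APPROX_NONE)
for c,h in zip(cs,hi[0]):
    if h[3]>=0 and len(c)>20: mm=cv2.moments(c); print('hole',mm['m00'],wonz(p,(mm['m10']/mm['m00'],mm['m01']/mm['m00']),56).round(1))
a=q["img"][110:310,320:560,::-1]; b=p["img"][140:460,200:460,::-1]
cv2.imwrite('pics/v7.png',np.hstack([cv2.resize(a,(440,420)),cv2.resize(b,(350,420))]))
print(s["ee_pos"],s["ee_rot"],s["time_s"],s["force"],s["gripper_width"])
E
```

```text
flask [260. 301.] 0.64 [429.2   9.6]
flask [325. 248.] 0.57 [474.2 -43.5]
  sc flask [376. 228.] 0.96 [476.6 -38.8]
  sc flask [406. 227.] 0.96 [462.5  18.4]
flask_mid [322. 278.] 0.9 [474.1 -41.7]
  sc flask_mid [376. 210.] 0.89 [477.  -42.6]
  sc flask_mid [416. 215.] 0.67 [472.4  28.8]
flask_neck [323. 292.] 0.91 [477.4 -42.3]
  sc flask_neck [378. 201.] 0.87 [478.2 -41.1]
  sc flask_neck [368. 189.] 0.64 [456.6 -64.6]
ring_top [ 52. 230.] 0.83 [472.3 278. ]
ring_top [531. 276.] 0.75 [470.7 278.9]
ring_top [520. 291.] 0.74 [509.  257.6]
cradle [301. 145.] 0.66 [548.7 -17.3]
cradle [ 81. 218.] 0.61 [472.7 276.7]
cradle [518. 288.] 0.79 [468.  273.8]
hole 742.5 [471.2 280.2]
[475.71667836 -43.17518901 215.61081528] [-1.79984156e+02  1.91246440e-01 -1.43681712e-02] 21.45 [-0.26786641  0.10264753 -1.36358972] 31.84319140448636
```

View pics/v7.png

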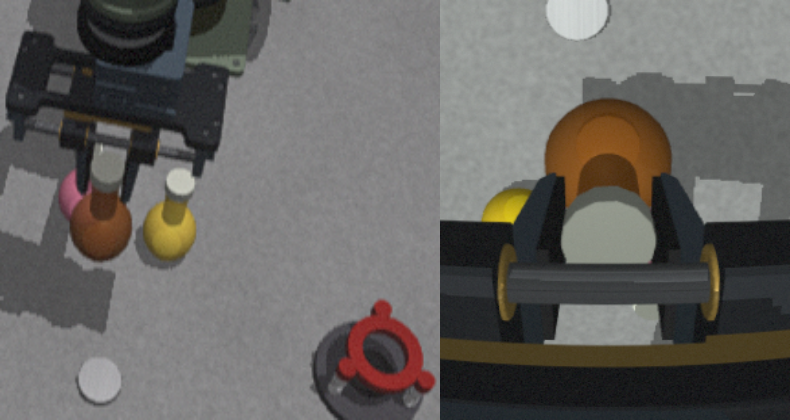

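The last picture shows the amber flask hanging upright in the grip (wrist crop, centre about (608,200)), held with the pads on the cap. The ring hole is at (471.5,279). Move there.

step_arm:
  plan: [0,-2,0,0,0,0,0,-3,0,0,0,0,0,-3,0,0,0,0,0,-3,0,0,0,0,0,-3,0,0,0,0]

```text
time_s: 22.37
ee_pos: [476.5, 98.0, 217.4]
ee_rot: [180.0, -0.0, -0.0]
force: [0.7, 0.1, -3.2]
gripper_width: 31.4
gripper_force: 45.0
```

step_arm:
  plan: [-0.1,-3,0,0,0,0,-0.1,-3,0,0,0,0,-0.1,-3,0,0,0,0,-0.1,-3,0,0,0,0,-0.1,-3,0,0,0,0]

```text
time_s: 22.78
ee_pos: [471.4, 248.2, 217.3]
ee_rot: [180.0, -0.0, -0.0]
force: [-0.1, -0.2, -1.6]
gripper_width: 31.7
gripper_force: 45.0
```

step_arm:
  plan: [0,-2,1,0,0,0,0,-1.2,2,0,0,0,0,0,2,0,0,0,0,0,0,0,0,0,0,0,0,0,0,0]

```text
time_s: 23.2
ee_pos: [471.0, 278.4, 166.4]
ee_rot: [179.9, 0.1, 0.0]
force: [0.5, 0.2, -2.2]
gripper_width: 31.7
gripper_force: 45.0
```

```bash
python3 - <<'E'
from h import *
P=[(viewer.grab_frame("scene"),onz),(viewer.grab_frame("top"),onz),(viewer.grab_frame("wrist"),wonz)]
s=sensors.state(); z=s["ee_pos"][2]-77; print(s["ee_pos"],s["ee_rot"],s["time_s"],s["force"])
for p,f in P:
  for n,h in dict(flask=z,flask_mid=z+60,flask_neck=z+88,ring_top=62,cradle=0).items():
    for r in viewer.pinpoint(n,p)[:2]:
      if r["score"]>.3: print(p["shot"],n,np.round(r["location"]),round(r["score"],2),f(p,r["location"],h).round(1))
E
```

```text
[472.71072281 278.79776687 168.77797286] [-1.79926299e+02 -1.49040540e-01 -5.10070117e-02] 23.35 [ 0.36685564  0.65788059 -1.7030567 ]
22 flask [410. 225.] 0.96 [424.5  25.9]
22 flask [539. 268.] 0.82 [465.9 283.5]
22 flask_mid [366. 197.] 0.81 [419.2 -69.8]
22 flask_mid [548. 254.] 0.61 [472.3 276.5]
22 flask_neck [365. 190.] 0.95 [422.4 -73.3]
22 flask_neck [413. 203.] 0.91 [433.3  21.5]
22 ring_top [529. 278.] 0.67 [477.  274.2]
22 cradle [518. 287.] 0.59 [466.4 273.8]
22 cradle [271. 212.] 0.31 [ 398.5 -289. ]
23 flask [296. 303.] 0.78 [346.2 -77. ]
23 flask [253. 295.] 0.62 [368.7  32.1]
23 flask_mid [275. 229.] 0.73 [527.9 -29.9]
23 flask_mid [256. 295.] 0.72 [367.4  16.8]
23 flask_neck [256. 298.] 0.97 [360.2  15.9]
23 flask_neck [296. 302.] 0.93 [351.1 -79.4]
23 ring_top [158. 257.] 0.62 [468.2 278.8]
23 cradle [165. 258.] 0.95 [468.  275.1]
24 flask [591. 317.] 0.86 [398.2  10.9]
24 flask [528. 309.] 0.7 [413.8  94.3]
24 flask_mid [618. 335.] 0.93 [411.7  28.6]
24 flask_mid [322. 278.] 0.9 [471.5 280.7]
24 flask_neck [323. 292.] 0.73 [474.3 279.6]
24 cradle [324. 223.] 0.65 [470.  279.7]
```

step_arm:
  plan: [-0.1,0,1,0,0,0,0,0,1,0,0,0,0,0,1,0,0,0,0,0,0.7,0,0,0,0,0,0,0,0,0]

```text
time_s: 24.52
ee_pos: [470.2, 278.2, 128.5]
ee_rot: [179.9, 0.1, 0.0]
force: [0.7, -0.2, -0.9]
gripper_width: 31.9
gripper_force: 45.0
```

step_arm:
  plan: [0,0,0.2,0,0,0,0,0,0.2,0,0,0,0,0,0.2,0,0,0,0,0,0.2,0,0,0,0,0,0,0,0,0]

```text
time_s: 24.93
ee_pos: [471.2, 278.7, 122.7]
ee_rot: [-180.0, -0.1, -0.0]
force: [0.7, -1.4, 4.1]
gripper_width: 31.9
gripper_force: 45.0
```

step_arm:
  plan: [0,0,0.3,0,0,0,0,0,0.3,0,0,0,0,0,0.3,0,0,0,0,0,0.3,0,0,0,0,0,0,0,0,0]

```text
time_s: 25.35
ee_pos: [471.6, 278.8, 111.1]
ee_rot: [-180.0, -0.1, -0.0]
force: [1.3, -2.8, 8.7]
gripper_width: 31.5
gripper_force: 45.0
```

step_arm:
  plan: [0,0,0.3,0,0,0,0,0,0.2,0,0,0,0,0,0,0,0,0,0,0,0,0,0,0,0,0,0,0,0,0]

```text
time_s: 25.77
ee_pos: [472.0, 278.8, 107.0]
ee_rot: [-180.0, -0.2, 0.0]
force: [1.1, -3.1, 9.7]
gripper_width: 31.4
gripper_force: 45.0
```

```bash
python3 - <<'E'
from h import *
P=[(viewer.grab_frame("scene"),onz),(viewer.grab_frame("top"),onz),(viewer.grab_frame("wrist"),wonz)]
s=sensors.state(); z=s["ee_pos"][2]-77; print(s["ee_pos"],s["ee_rot"],s["time_s"],s["force"],s["torque"])
for p,f in P:
  for n,h in dict(flask_mid=z+60,flask_neck=z+88,ring_top=40).items():
    for r in viewer.pinpoint(n,p)[:3]:
      if r["score"]>.3: print(p["shot"],n,np.round(r["location"]),round(r["score"],2),f(p,r["location"],h).round(1))
E
```

```text
[472.03545224 278.81382838 107.00494157] [-1.79961021e+02 -2.07787915e-01  1.01076705e-02] 25.9167 [ 1.00214178 -3.73333981 10.84662498] [-0.61696739 -0.08309672  0.09817962]
25 flask_mid [368. 196.] 0.97 [370.7 -71.6]
25 flask_mid [537. 269.] 0.94 [469.5 280.2]
25 flask_mid [415. 217.] 0.6 [400.3  35. ]
25 flask_neck [368. 188.] 0.74 [370.8 -72.6]
25 flask_neck [415. 205.] 0.68 [391.8  29.6]
25 flask_neck [543. 262.] 0.57 [470.  280.3]
25 ring_top [527. 282.] 0.78 [472.1 278.6]
26 flask_mid [255. 296.] 0.72 [365.4  27.3]
26 flask_mid [297. 304.] 0.65 [343.4 -77.9]
26 flask_mid [160. 254.] 0.58 [473.5 265.8]
26 flask_neck [296. 300.] 0.84 [353.  -77.6]
26 flask_neck [252. 298.] 0.82 [360.   30.4]
26 flask_neck [146. 253.] 0.62 [474.5 292.2]
26 ring_top [158. 257.] 0.49 [470.  283.5]
27 flask_mid [321. 279.] 0.87 [470.3 281.3]
27 flask_neck [328. 292.] 0.76 [473.6 277.3]
```

step_arm:
  plan: [0,0.1,0.2,0,0,0,0,0,0,0,0,0,0,0,0,0,0,0,0,0,0,0,0,0,0,0,0,0,0,0]

```text
time_s: 26.78
ee_pos: [472.2, 278.1, 105.2]
ee_rot: [-179.9, -0.2, -0.0]
force: [1.3, -3.2, 10.6]
gripper_width: 31.7
gripper_force: 45.0
```

step_arm:
  plan: [0,0,0,0,0,0,0,0,0,0,0,0,0,0,0,0,0,0,0,0,0,0,0,0,0,0,0,0,0,0]

```text
time_s: 27.2
ee_pos: [472.2, 278.1, 105.2]
ee_rot: [-179.9, -0.2, -0.0]
force: [0.8, -2.4, 11.0]
gripper_width: 31.4
gripper_force: 45.0
```

```bash
python3 -c "
from workcell import env
print(env.job_done())"
```

```text
the job is handed in; nothing more can be done
None
```

The job is handed in: both green-capped bottles stand released in the two empty cells, and the gripper is holding the amber flask in the ring, pressed about 22 of 25 mm down (worked out from tool height, not read directly); no verdict was returned.

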